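Back off the clamp nut of a bench mixer and slide the clamp bar clear of the cup

TASK

The mixing run is over: release the specimen cup on the white bench mixer. Roll the black knurled nut anticlockwise (seen from above) with your fingertips on its rim through two full turns, within a quarter turn, so that its shoulder lifts out of the clamp's seat but the nut stays on its stud; then push the clamp bar away from the cup, towards the nut, as far as it goes. Only touch and push, never take hold of the nut or anything else, and leave the cup and the things round the mixer standing where they are.

Things in the scene. Friction and masses are not known exactly. Their poses are not given: they have to be found in the camera images.
- mixer: White bench mixer, fixed in a new place and yaw each time. Origin: centre of its underside, on the bench; x points to its back (black control panel on its -x side), y to its left, z up. On its aluminium platform (220 x 260 mm, top 67 mm up) stand the nut at x 0, y -68 mm, the cup at x 0, y 60 mm, a sliding clamp bar between them and a fixed bar of the same size behind the cup (inner face at y 94 mm).
- nut_rim (a point): Centre of the black knurled nut, on its upright axis at half its rim's height. 54 mm across; rim 22 mm tall, 81 to 103 mm above the bench when tight, rising 2 mm a turn; 24 ridges 2 mm proud. A 12 mm stud shows through it, to 112 mm. This point's axes turn with the nut; a white line on the nut's top points to its -x, and at tight to a red mark on the platform.
- nut (a joint): Nut angle in rad: 0 fully tight, growing anticlockwise from above (undoing), 6.283 a turn. Starts within 0.35 of tight. Takes about 0.05 N m (2 N at the rim) and stays where it is left. Its shoulder locks the clamp bar until about 1.65 turns; the thread ends at 3.5 turns. Round it the platform is bare but for tongue and guide rails along y, tops at 77 mm, up to 34 mm from the axis.
- clamp (a joint): Travel of the clamp bar in m: 0 closed on the cup, 0.045 fully back on its stop; grows as the bar moves along the mixer's -y, away from the cup, towards the nut. With the nut loose it takes about 3 N and stays where it is left. The bar is parallel to the mixer's x: 200 mm long, 12 mm thick, 71 to 103 mm above the bench, blue pads within 30 mm of its middle, ends bare.
- ear_near (a point): Point on the bare end of the sliding clamp bar nearer to the control panel, on the face that looks to the fixed bar (mixer +y): 78 mm from the bar's middle, 90 mm above the bench, 68 mm from the fixed bar when closed. Push here along the mixer's -y. It moves with the bar.
- ear_far (a point): The same point on the other end of the sliding bar, at the mixer's back.
- cup: Specimen cup with blue lid standing on the platform between the bars: 58 mm wide, the lid 66 mm, 65 mm tall, 35 g, loose, with about 1 mm play in the blue pads. Origin: centre of its underside, 69 mm above the bench. Not to be moved.
- slide_box: Dark slide box, 71 x 94 x 35 mm, loose, right of the mixer; origin under its centre. A bystander.
- amber_bottle: Amber reagent bottle with black cap, 44 mm wide, 89 mm tall, loose, right of the mixer; origin under its centre. A bystander.
- orange_vial: Small white vial with orange cap, 22 mm wide, 58 mm tall, loose, right of the mixer; origin under its centre. A bystander.
- alcohol_bottle: Pale translucent bottle with white cap and a blue-banded label, 52 mm wide, 153 mm tall, loose, left of the mixer; origin under its centre. A bystander.

How it is judged:
On the way, in this order (a step that is already met when the one before it is completed fails the run):
1. the nut is turned back two full turns from tight, within a quarter turn, the clamp bar still closed (value of joint nut between 10.9956 and 14.1372 rad and value of joint clamp below 0.01 m), for 0.2 s.
2. the clamp bar is pushed back to its stop (value of joint clamp above 0.042 m), for 0.2 s.
At the end, for the whole second after the job is handed in: The nut stands 1.75 to 2.25 turns from tight, the clamp bar is back within 3 mm of its stop (45 mm of travel), the cup stands upright and at rest within 15 mm of where it was, and the robot is clear of everything (value of joint nut between 10.9956 and 14.1372 rad and value of joint clamp above 0.042 m and linear speed of cup below 0.02 m/s and angle between cup's own z axis and vertical below 0.1 rad and distance of cup from where it was at the start of the episode below 0.015 m); the robot touches nothing.
It fails at once if the nut is taken between the fingers (fingers touch it while the grasp point is within 15 mm of its axis) (contact force between the fingers and nut above 0.5 N and horizontal distance between the grasp point and nut_rim below 0.015 m).
It fails at once if the clamp bar is taken between the fingers (fingers touch it while the grasp point is within the bar's thickness, at or just above its height) (contact force between the fingers and clamp above 0.5 N and y of the grasp point in the frame of ear_near between -0.011 and -0.001 m and z of the grasp point in the frame of ear_near below 0.028 m).
It fails at once if the nut is run off its thread (2.8 turns or more) (value of joint nut above 17.5929 rad).
It fails at once if the cup is lifted, tipped or shoved (distance of cup from where it was at the start of the episode above 0.025 m or angle between cup's own z axis and vertical above 0.3 rad or z of cup in the frame of mixer above 0.079 m).
It fails at once if a bystander is knocked, shifted by more than 3 cm or lifted (distance of any of slide_box, amber_bottle, orange_vial, alcohol_bottle from where it was at the start of the episode above 0.03 m or angle between any of slide_box, amber_bottle, orange_vial, alcohol_bottle's own z axis and vertical above 0.4 rad).
It also fails if it takes over 54 s, if anything falls off the work surface, if the arm or the gripper's body presses on something with over 40 N, if the wrist force passes 120 N, or if a joint passes its speed limit or range.

ROBOT

A 7-joint arm with a two-finger parallel gripper is mounted at the origin on a cart in front of the work surface, level with it; the furniture and walls round the work are solid. World frame = base frame: x ahead of the robot, y to its left, z up, the work surface at z = 0. Lengths are in m, angles in rad, forces in N, time in s.
With the tool pointing down it reaches from about 0.425 to 0.875 m from the base axis. Payload 4.7 kg.
Tool frame: the origin (TCP) lies on the centre line of the jaws, within the pads' length; the fingertips stand ahead of it and the grasp point (between the pads) lies 2 mm behind it (nose_length is the z of the fingertips in the tool frame, in m); z points along the fingers, y is the line along which they close (so a half turn about z gives the same grasp; the last joint's range is limited). The gripper opens to 87 mm and grips with 3 to 60 N. Pads are 19 mm wide; open, the fingers measure 117 mm over their backs; the gripper's body (75 mm by 190 mm) begins 51 mm behind the grasp point.
Start: joints at [-1.146, 0.321, -0.07, 1.45, 0.023, 1.371, -0.057], TCP at [0.26, 0.596, 0.24] pointing down, gripper open.
Joint ranges: [-2.86, 2.86], [-0.3, 2.09], [-1.38, 1.24], [0.06, 2.45], [-1.56, 4.7], [0.09, 2.05], [-2.69, 2.69]. Speed limits (rad/s): [2.57, 2.57, 3.14, 3.14, 3.14, 3.14, 3.14].

INTERFACE

Orientations are given as a rotation vector (axis times angle).
In Python, from bench import * gives the robot as it stands.
- The arm moves only by the tool send_rows, never from a script. Its arguments are lists of equal length, an entry for each row: "xyz": the shift along the tool's x, y, z in mm, a list of three; "dr": the turn, a rotation vector about the tool's x, y, z in rad, a list of three. A call has exactly 10 rows; each row is the pose to reach, as a shift and turn from the pose commanded when the call began, along the tool's axes at that moment; what a row does not reach only later rows make up. A row lasts 1/12 s, in which the tool goes at most 41.7 mm and 7.16 degrees, less where a joint would pass 70% of its speed; a pose out of reach is approached as far as the arm can. A call with a gripper value outside its range is refused whole. "jaw" is the finger opening in mm, from 0 to 87, set as the call begins (left out, the last holds). The fingers move at their own pace and stop on an object; "grip_force" is the grip in N (left out, the last holds). Time passes only in rows, so rows that repeat a pose let the fingers close, or fill a call up. It gives the time, the measured TCP pose, the force, the opening and the grip force at its end, in the units of the state.
- get_state(): the state, without advancing time (a new reading comes with each control period).
- get_image(name): name is "side" or "top"; returns the picture (384x512x3 uint8, red, green, blue); there is no depth.
- calibration(name): a dict with "vfov" (degrees; the focal length in pixels is half the picture's height over the tangent of half this angle, whatever the lens; pixels are square), "cx", "cy" (the principal point, pixels), "rvec" (rotation vector, rad) and "tvec" (3), from world to camera coordinates, as OpenCV has them. Camera axes: x right, y down, z forward; pixel columns grow to the right and rows downward; lengths in m; the calibration is good to about 2 mm. A picture is of the moment at which its call begins. calibration takes no time and is no camera call.
- close_job(): hands the job in; it is judged then, once.
The state is a dict: "time": time; "joint_positions": joint angles; "qd": joint speeds; "joint_torque": joint torques, N m; "position": TCP position; "tool_rot": TCP orientation; "ft_force": force on the tool from outside, world axes, zero at the start; "torque": the same for the moment, N m; "grip_width": opening from 0.0 (shut) to 1.0 (fully open); "grip_force": force on a finger pad.
Only numpy, scipy, OpenCV 4.12 (cv2) and the standard library are available. Lean on these libraries where they do the work, as an engineer would, in place of code of your own. Each camera call takes 0.05 s, during which the arm holds its last target. There are 200 camera calls.

## Working session

There is one attempt and no reset: what is moved stays moved. The work goes in short steps, Python scripts to look and compute and a tool call to move; the robot and the scene stay as the last step left them, time stands still between calls to the robot, and variables do not carry over. Pictures are saved under pics/ and viewed, at most 10 in all, crops included, and the job is handed in when it is done.

Besides the shell and the picture viewer there is one more tool, called after "Emit:" as name(argument=value, ...) on one line, values as JSON. send_rows: Moves the arm, as the interface text tells. Its arguments: {"type":"object","properties":{"xyz":{"type":"array"},"dr":{"type":"array"},"jaw":{"type":"number"},"grip_force":{"type":"number"}},"required":["xyz","dr"]}

```bash
mkdir -p pics; python3 - <<'E'
from bench import *
import cv2
for n in("side","top"):
    im=get_image(n); cv2.imwrite(f"pics/{n}0.png",im[:,:,::-1]); print(n,calibration(n))
print(get_state())
try: print(nose_length)
except Exception as e: print(e)
E
```

```text
side {'vfov': 55.43548351371721, 'cx': 260.1867163358501, 'cy': 187.8562743662859, 'rvec': array([ 2.154447  , -0.10639546,  0.07308082]), 'tvec': array([-0.52967338,  0.12983395,  1.10351955])}
top {'vfov': 52.06849427736108, 'cx': 249.30015492699889, 'cy': 191.1193048769234, 'rvec': array([ 2.14499742, -2.16699889,  0.14498042]), 'tvec': array([0.02705277, 0.530892  , 1.34196105])}
{'time': 0.1, 'joint_positions': array([-1.14590778,  0.32174821, -0.07008755,  1.45156327,  0.02262243,
        1.37079008, -0.05695376]), 'qd': array([-3.91248931e-06,  3.02572059e-04, -1.48919494e-03, -1.13545943e-03,
       -1.33274380e-03, -1.45753390e-03,  1.06881605e-03]), 'joint_torque': array([-3.83484403e-04, -4.92577100e+01, -4.06015115e-01, -3.13394308e+01,
       -6.41924841e-02,  3.96378385e-02,  7.63962043e-05]), 'position': array([0.2594277 , 0.59547392, 0.23856616]), 'tool_rot': array([-6.40717371e-01, -3.07531796e+00,  2.67882234e-03]), 'ft_force': array([-0.07548256, -0.47786272, -0.36479904]), 'torque': array([5.62856855e-02, 6.92311375e-05, 1.47871338e-02]), 'grip_force': 0.0, 'grip_width': 1.0023916262156543}
0.017
```

View pics/top0.png

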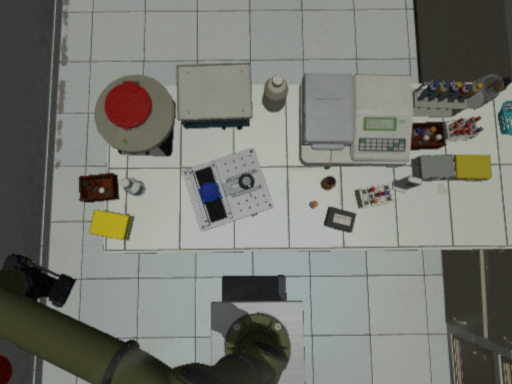

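View pics/side0.png

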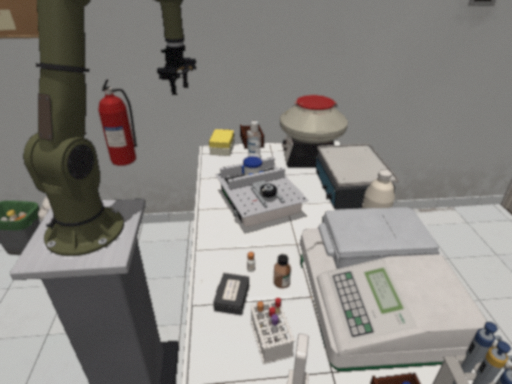

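The top view shows the mixer with its platform around (228,190), the nut near (246,182) and the lid near (208,192). In the side view the nut is near (268,190). I'll enlarge both.

```bash
python3 - <<'E'
import cv2,numpy as np
t=cv2.imread("pics/top0.png")[135:245,165:290]; s=cv2.imread("pics/side0.png")[145:245,205:320]
t=cv2.resize(t,None,fx=6,fy=5.4,interpolation=cv2.INTER_CUBIC) if 0 else cv2.resize(t,None,fx=3.2,fy=3.2,interpolation=cv2.INTER_CUBIC)
s=cv2.resize(s,None,fx=3.4,fy=3.4,interpolation=cv2.INTER_CUBIC)
h=max(t.shape[0],s.shape[0]); o=np.zeros((h,t.shape[1]+s.shape[1],3),np.uint8)
o[:t.shape[0],:t.shape[1]]=t;o[:s.shape[0],t.shape[1]:]=s
cv2.imwrite("pics/crop0.png",o);print(t.shape,s.shape)
E
```

```text
(352, 400, 3) (340, 391, 3)
```

View pics/crop0.png

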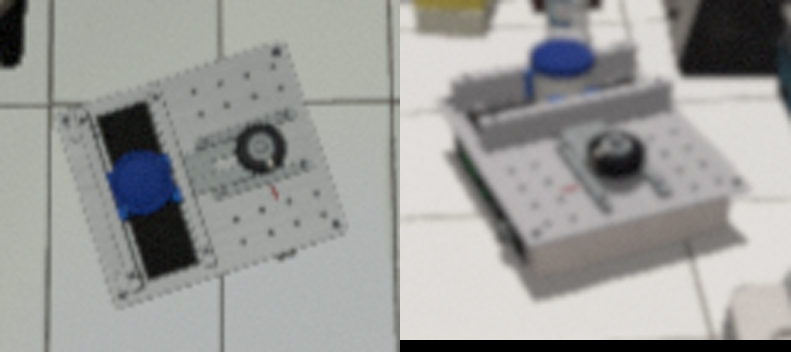

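The crop shows the platform corners at (282,42), (348,232), (118,306) and (60,110). The nut is at (261,148), the lid at (145,182), and the white line points roughly at the red mark at (275,190). I'll fit the mixer pose to these.

```bash
cat > h.py <<'E'
from bench import *
import numpy as np,cv2
from scipy.spatial.transform import Rotation as R
from scipy.optimize import least_squares
def proj(n,P):
    c=calibration(n);f=192/np.tan(np.radians(c["vfov"]/2))
    K=np.array([[f,0,c["cx"]],[0,f,c["cy"]],[0,0,1]])
    return cv2.projectPoints(np.array(P,float).reshape(-1,1,3),c["rvec"],c["tvec"],K,None)[0][:,0]
def m2w(p,P):
    P=np.atleast_2d(np.array(P,float)); return R.from_euler('z',p[2]).apply(P)+[p[0],p[1],0]
E
python3 - <<'E'
from h import *
t=np.array([(282,42),(348,232),(118,306),(59,110),(261,148),(145,182)])/3.2+[165,135]
tm=[(.11,-.13,.067),(-.11,-.13,.067),(-.11,.13,.067),(.11,.13,.067),(0,-.068,.105),(0,.06,.134)]
s=(np.array([(530,242),(748,186),(617,144),(563,52)])-[400,0])/3.4+[205,145]
sm=[(-.11,-.13,.067),(.11,-.13,.067),(0,-.068,.105),(0,.06,.134)]
ft=lambda p:(proj("top",m2w(p,tm))-t).ravel(); fs=lambda p:(proj("side",m2w(p,sm))-s).ravel()
for n,f in(("top",ft),("side",fs),("both",lambda p:np.r_[ft(p),fs(p)])):
    r=least_squares(f,[.6,.05,.33]);print(n,r.x,np.round(r.fun,1))
p=r.x
for q in [(0,-.068,.092),(-.078,-.0,.09),(0,.06,.069)]:print(q,m2w(p,q))
print(proj("top",m2w(p,[0,0,0])))
E
```

```text
top [0.53594471 0.09394094 0.30191482] [ 1.3 -0.7  0.6  0.1 -0.7  0.6 -0.9  0.7  0.5 -0.3 -0.8 -0.4]
side [0.5401089  0.09804272 0.30687393] [-0.5  0.5  1.3  0.  -0.3 -0.5 -0.4 -0.5]
both [0.53763305 0.09467582 0.30791156] [ 0.8 -1.3  0.5 -0.7 -0.6  0.2 -1.2  0.5  0.3 -0.9 -1.  -0.8 -1.3  1.2
  0.8  0.7 -1.   0.2 -1.1  0.1]
(0, -0.068, 0.092) [[0.55824175 0.02987395 0.092     ]]
(-0.078, -0.0, 0.09) [[0.4633015  0.07103643 0.09      ]]
(0, 0.06, 0.069) [[0.5194489  0.15185393 0.069     ]]
[[228.90574238 190.77688683]]
```

```bash
cat >> h.py <<'E'
p0=np.array([.538,.0955,.306])
def to(q,p=p0):
    s=get_state();T=R.from_rotvec(s["tool_rot"]);w=m2w(p,q)[0]
    G=R.from_matrix(np.c_[[-np.sin(p[2]),np.cos(p[2]),0],[np.cos(p[2]),np.sin(p[2]),0],[0,0,-1]])
    print("shift mm",np.round(1e3*T.inv().apply(w-s["position"]),1),"dr",np.round((T.inv()*G).as_rotvec(),4))
def here(p=p0):
    s=get_state();i=R.from_euler('z',-p[2])
    print("t",s["time"],"mixer mm",np.round(1e3*i.apply(s["position"]-[p[0],p[1],0]),1),"F mixer",np.round(i.apply(s["ft_force"]),1),s["grip_width"])
E
python3 -c "
from h import *
to((-.065,-.068,.2)); here()"
```

```text
shift mm [-450.7 -441.    39.4] dr [-1.60e-03  8.00e-04  8.54e-01]
t 0.1 mixer mm [-115.   560.7  238.6] F mixer [-0.2 -0.4 -0.4] 1.0023916262156543
```

Emit:
send_rows(xyz=[[-15,-15,0],[-45,-45,0],[-75,-75,0],[-105,-105,0],[-135,-135,0],[-165,-165,0],[-195,-195,0],[-225,-225,0],[-255,-250,0],[-275,-270,0]], dr=[[0,0,0.05],[0,0,0.15],[0,0,0.25],[0,0,0.35],[0,0,0.45],[0,0,0.55],[0,0,0.65],[0,0,0.75],[0,0,0.82],[0,0,0.854]], jaw=0)

```text
time: 0.93
position: [0.4051, 0.2347, 0.2395]
tool_rot: [1.865, 2.528, -0.0]
ft_force: [-0.0, 0.0, 0.5]
grip_width: 0.325
grip_force: 0.0
```

```bash
python3 -c "
from h import *
to((-.065,-.068,.102)); here()"
```

```text
shift mm [-240.6   21.2  137.6] dr [ 0.0003  0.0007 -0.0064]
t 0.9333 mixer mm [-84.7 172.8 239.5] F mixer [-0.   0.   0.5] 0.32491329824858317
```

Emit:
send_rows(xyz=[[-15,2,0],[-50,5,0],[-90,9,0],[-130,13,0],[-170,17,0],[-210,20,0],[-240,21,20],[-241,21,60],[-241,21,95],[-241,21,115]], dr=[[0,0,-0.006],[0,0,-0.006],[0,0,-0.006],[0,0,-0.006],[0,0,-0.006],[0,0,-0.006],[0,0,-0.006],[0,0,-0.006],[0,0,-0.006],[0,0,-0.006]])

```text
time: 1.77
position: [0.4942, 0.0139, 0.1208]
tool_rot: [-1.85, -2.535, 0.006]
ft_force: [-1.5, 0.2, -0.1]
grip_width: 0.004
grip_force: 0.0
```

```bash
python3 -c "
from h import *
to((-.065,-.068,.102)); here()
import cv2
im=get_image('side')[145:235,205:325,::-1]; cv2.imwrite('pics/s1.png',cv2.resize(im,None,fx=5,fy=5,interpolation=cv2.INTER_CUBIC))"
```

```text
shift mm [-3.4  1.4 18.8] dr [-0.0048 -0.0006  0.0039]
t 1.7667 mixer mm [-66.4 -64.6 120.8] F mixer [-1.3  0.6 -0.1] 0.0038606737378370968
```

View pics/s1.png

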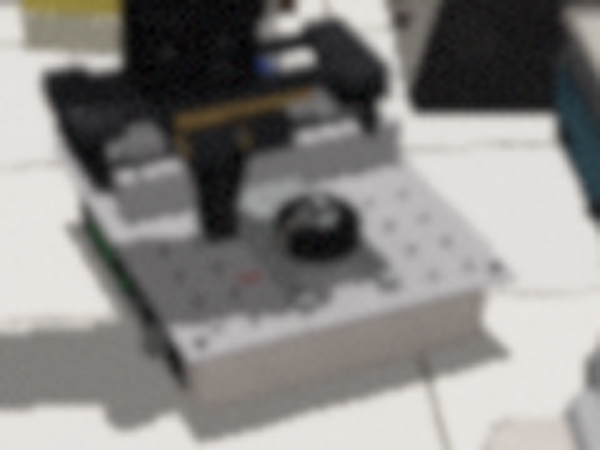

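The closed fingers stand in front of the nut, on its panel side, with the tip at crop (215,235) and the red mark at (250,278). I'll go down and feel for the rim.

Emit:
send_rows(xyz=[[-3,1,9],[-3,1,18],[-3,4,19],[-3,8,19],[-3,12,19],[-3,16,19],[-3,19,19],[-3,22,19],[-3,22,19],[-3,22,19]], dr=[[-0.005,0,0.004],[-0.005,0,0.004],[-0.005,0,0.004],[-0.005,0,0.004],[-0.005,0,0.004],[-0.005,0,0.004],[-0.005,0,0.004],[-0.005,0,0.004],[-0.005,0,0.004],[-0.005,0,0.004]])

```text
time: 2.65
position: [0.5186, 0.019, 0.1056]
tool_rot: [1.852, 2.534, 0.006]
ft_force: [0.2, -0.2, 0.4]
grip_width: 0.005
grip_force: 0.0
```

```bash
python3 -c "
from h import *
here()"
```

```text
t 2.65 mixer mm [-41.6 -67.1 105.6] F mixer [ 0.1 -0.3  0.4] 0.005194716829453627
```

Emit:
send_rows(xyz=[[0,0,2],[0,0,4],[0,1,4],[0,2,4],[0,3,4],[0,4,4],[0,5,4],[0,5,4],[0,5,4],[0,5,4]], dr=[[0,0,0],[0,0,0],[0,0,0],[0,0,0],[0,0,0],[0,0,0],[0,0,0],[0,0,0],[0,0,0],[0,0,0]])

```text
time: 3.48
position: [0.5233, 0.0205, 0.1016]
tool_rot: [1.853, 2.533, 0.007]
ft_force: [0.0, -0.4, -0.2]
grip_width: 0.008
grip_force: 0.0
```

```bash
python3 -c "
from h import *
here()"
```

```text
t 3.4833 mixer mm [-36.6 -67.  101.6] F mixer [-0.1 -0.4 -0.2] 0.007687805569234501
```

Emit:
send_rows(xyz=[[0,1,0],[0,2,0],[0,3,0],[0,4,0],[0,5,0],[0,5,0],[0,5,0],[0,5,0],[0,5,0],[0,5,0]], dr=[[0,0,0],[0,0,0],[0,0,0],[0,0,0],[0,0,0],[0,0,0],[0,0,0],[0,0,0],[0,0,0],[0,0,0]])

```text
time: 4.32
position: [0.5238, 0.0207, 0.1011]
tool_rot: [-1.853, -2.532, 0.004]
ft_force: [-11.3, -3.1, 9.9]
grip_width: 0.005
grip_force: 6.2
```

```bash
python3 -c "
from h import *
here()"
```

```text
t 4.3167 mixer mm [-36.  -67.1 101.1] F mixer [-11.7   0.4   9.9] 0.004936412043454231
```

Emit:
send_rows(xyz=[[-5,-1,0],[-10.5,-1.5,0],[-20,0.5,0],[-27.5,5.5,0],[-32.5,13.5,0],[-34.5,22.5,0],[-34.5,31.5,0],[-34.5,40.5,0],[-34.5,40.5,0],[-34.5,40.5,0]], dr=[[0,0,0],[0,0,0],[0,0,0],[0,0,0],[0,0,0],[0,0,0],[0,0,0],[0,0,0],[0,0,0],[0,0,0]])

```text
time: 5.15
position: [0.5797, 0.0003, 0.1021]
tool_rot: [1.85, 2.529, 0.007]
ft_force: [3.8, -5.3, -3.1]
grip_width: 0.004
grip_force: 3.0
```

```bash
python3 -c "
from h import *
here()
a=get_image('top')[155:215,215:275,::-1];b=get_image('side')[165:225,235:295,::-1]
f=lambda i:cv2.resize(i,(390,390),interpolation=cv2.INTER_CUBIC)
cv2.imwrite('pics/t2.png',np.hstack([f(a),f(b)]))"
```

```text
t 5.15 mixer mm [  11.1 -103.4  102.1] F mixer [ 2.1 -6.2 -3.1] 0.0038270002304101464
```

View pics/t2.png

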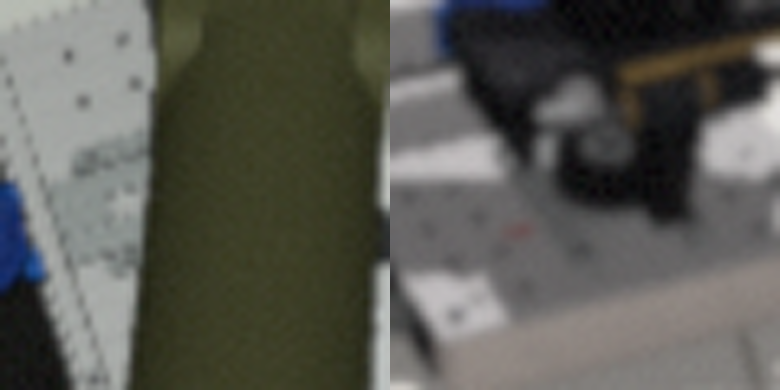

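Emit:
send_rows(xyz=[[2,9,0],[7,17,0],[14.5,22,0],[24,24,0],[33.5,24,0],[43,24,0],[52.5,22,0],[60,17,0],[65,9,0],[67,0,0]], dr=[[0,0,0],[0,0,0],[0,0,0],[0,0,0],[0,0,0],[0,0,0],[0,0,0],[0,0,0],[0,0,0],[0,0,0]])

```text
time: 6.08
position: [0.5561, 0.07, 0.1024]
tool_rot: [1.849, 2.538, 0.014]
ft_force: [2.8, 4.0, 1.7]
grip_width: 0.004
grip_force: 2.3
```

```bash
cat > look.py <<'E'
from h import *
import sys
def unwarp(n,z,S=260,half=.04,c=(0,-.068)):
    # mixer-frame plan view: image up=+x, left=+y ; white line target
    q=np.array([(half,half,z),(half,-half,z),(-half,-half,z),(-half,half,z)])+[c[0],c[1],0]
    src=proj(n,m2w(p0,q)).astype(np.float32);dst=np.float32([(0,0),(S,0),(S,S),(0,S)])
    return cv2.warpPerspective(get_image(n)[:,:,::-1].copy(),cv2.getPerspectiveTransform(src,dst),(S,S),flags=cv2.INTER_CUBIC)
here()
E
python3 look.py
```

```text
t 6.0833 mixer mm [  9.6 -29.8 102.4] F mixer [3.9 3.  1.7] 0.004067018134177377
```

Emit:
send_rows(xyz=[[0,-9,0],[0,-18,0],[-2,-27,0],[-7,-35,0],[-14.5,-40,0],[-24,-42,0],[-33.5,-42,0],[-33.5,-55,0],[-33.5,-70,0],[-33.5,-76,0]], dr=[[0,0,0],[0,0,0],[0,0,0],[0,0,0],[0,0,0],[0,0,0],[0,0,0],[0,0,0],[0,0,0],[0,0,0]])

```text
time: 6.92
position: [0.4931, 0.0073, 0.1009]
tool_rot: [1.857, 2.531, 0.003]
ft_force: [-0.3, -0.8, -0.5]
grip_width: 0.005
grip_force: 0.0
```

```bash
cat >> look.py <<'E'
a=unwarp("side",.105); 
s0=cv2.imread("pics/side0.png");t0=cv2.imread("pics/top0.png")
get_image=lambda n:(s0 if n=="side" else t0)[:,:,::-1]
cv2.imwrite("pics/%s.png"%sys.argv[1],np.hstack([a,unwarp("side",.103),unwarp("top",.103)]))
E
python3 look.py u1
```

```text
t 6.9167 mixer mm [-69.3 -70.6 100.9] F mixer [-0.5 -0.7 -0.5] 0.004696879699696246
```

View pics/u1.png

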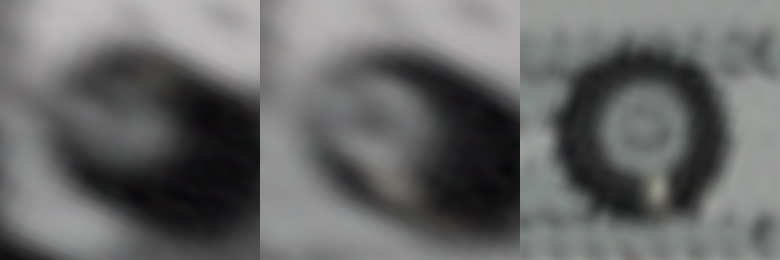

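Unwarped, the white line started at about +10° and now reads about 155° modulo a turn. No-slip rolling would give about 515°. I'll make a shorter stroke of about 170° and re-measure to settle the turn count.

Emit:
send_rows(xyz=[[13.5,19,0],[13,36,0],[3.5,36,0],[-6,36,0],[-15.5,38,0],[-23,43,0],[-28,51,0],[-30,60,0],[-30,69,0],[-30,78,0]], dr=[[0,0,0],[0,0,0],[0,0,0],[0,0,0],[0,0,0],[0,0,0],[0,0,0],[0,0,0],[0,0,0],[0,0,0]])

```text
time: 7.8
position: [0.5782, -0.0004, 0.1011]
tool_rot: [1.855, 2.528, -0.003]
ft_force: [-0.4, -6.8, -1.9]
grip_width: 0.006
grip_force: 4.2
```

Emit:
send_rows(xyz=[[-15,0,0],[-25,0,-10],[-25,0,-45],[-15,0,-80],[10,-10,-90],[45,-20,-90],[85,-30,-90],[125,-40,-90],[160,-50,-90],[190,-60,-90]], dr=[[0,0,0],[0,0,0],[0,0,0],[0,0,0],[0,0,0],[0,0,0],[0,0,0],[0,0,0],[0,0,0],[0,0,0]])

```text
time: 8.63
position: [0.4619, 0.17, 0.1926]
tool_rot: [1.851, 2.534, 0.01]
ft_force: [-0.5, 0.8, -0.3]
grip_width: 0.002
grip_force: 0.0
```

```bash
sed -i 's/^a=unwarp.*/a=unwarp("side",.107);b=unwarp("top",.107)/; s/hstack(\[a,.*/hstack([a,b,unwarp("side",.103)]))/' look.py; python3 look.py u2
```

```text
t 8.6333 mixer mm [-50.1  94.  192.6] F mixer [-0.2  0.9 -0.3] 0.0019574021134743853
```

View pics/u2.png

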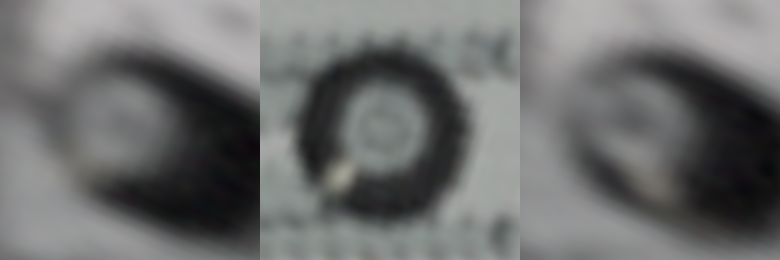

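The line now reads −42°, which is 318° modulo a turn. The stroke therefore gave +163° against 168° for no-slip, so the first orbit was about 505° and the total is about 678° (1.88 turns), inside the band. Next I'll push the clamp at the near ear.

Emit:
send_rows(xyz=[[-15,-10,0],[-30,-20,0],[-42,-28,0],[-42,-28,10],[-42,-28,35],[-42,-28,60],[-42,-28,80],[-42,-28,91],[-42,-28,91],[-42,-28,91]], dr=[[0,0,0],[0,0,0],[0,0,0],[0,0,0],[0,0,0],[0,0,0],[0,0,0],[0,0,0],[0,0,0],[0,0,0]])

```text
time: 9.57
position: [0.4493, 0.1192, 0.1004]
tool_rot: [1.854, 2.532, 0.005]
ft_force: [0.5, -0.5, 1.1]
grip_width: 0.002
grip_force: 0.0
```

```bash
python3 -c "
from h import *
here()"
```

```text
t 9.5667 mixer mm [-77.5  49.3 100.4] F mixer [ 0.3 -0.6  1.1] 0.0020092845433266272
```

Emit:
send_rows(xyz=[[-5,0,0],[-10,0,0],[-14,0,0],[-17,0,0],[-21,0,0],[-25,0,0],[-29,0,0],[-33,0,0],[-35,0,0],[-35,0,0]], dr=[[0,0,0],[0,0,0],[0,0,0],[0,0,0],[0,0,0],[0,0,0],[0,0,0],[0,0,0],[0,0,0],[0,0,0]])

```text
time: 10.4
position: [0.4599, 0.0855, 0.1003]
tool_rot: [1.853, 2.532, 0.006]
ft_force: [0.1, 2.4, 1.0]
grip_width: 0.005
grip_force: 0.4
```

```bash
python3 -c "
from h import *
here()"
```

```text
t 10.4 mixer mm [-77.5  14.  100.3] F mixer [0.8 2.2 1. ] 0.005262750651392799
```

The bar is moving with about 2 N, so the nut has unlocked it. I'll push on to the stop.

Emit:
send_rows(xyz=[[-4,0,0],[-8,0,0],[-12,0,0],[-16,0,0],[-20,0,0],[-23,0,0],[-26,0,0],[-28,0,0],[-29,0,0],[-29,0,0]], dr=[[0,0,0],[0,0,0],[0,0,0],[0,0,0],[0,0,0],[0,0,0],[0,0,0],[0,0,0],[0,0,0],[0,0,0]])

```text
time: 11.23
position: [0.4663, 0.0649, 0.1003]
tool_rot: [-1.848, -2.534, -0.013]
ft_force: [-6.3, 18.1, 3.8]
grip_width: 0.003
grip_force: 9.0
```

```bash
python3 -c "
from h import *
here()"
```

```text
t 11.2333 mixer mm [-77.6  -7.6 100.3] F mixer [-0.5 19.2  3.8] 0.002983893922680919
```

The force rose to 19 N at the stop. I'll back off, lift clear and check.

Emit:
send_rows(xyz=[[15,0,0],[32,0,0],[42,0,0],[42,0,-30],[42,0,-65],[42,0,-95],[70,-5,-100],[105,-10,-100],[130,-15,-100],[140,-15,-100]], dr=[[0,0,0],[0,0,0],[0,0,0],[0,0,0],[0,0,0],[0,0,0],[0,0,0],[0,0,0],[0,0,0],[0,0,0]])

```text
time: 12.07
position: [0.4095, 0.1897, 0.2002]
tool_rot: [1.848, 2.538, 0.006]
ft_force: [0.5, 0.4, -0.8]
grip_width: 0.006
grip_force: 0.0
```

```bash
python3 -c "
from h import *
here()
a=get_image('top')[135:245,165:290,::-1];b=get_image('side')[145:245,205:320,::-1]
f=lambda i:cv2.resize(i,(398,350),interpolation=cv2.INTER_CUBIC)
cv2.imwrite('pics/end.png',np.hstack([f(a),f(b)]))"
```

```text
t 12.0667 mixer mm [-94.2 128.5 200.2] F mixer [ 0.6  0.2 -0.8] 0.006161931213050462
```

View pics/end.png

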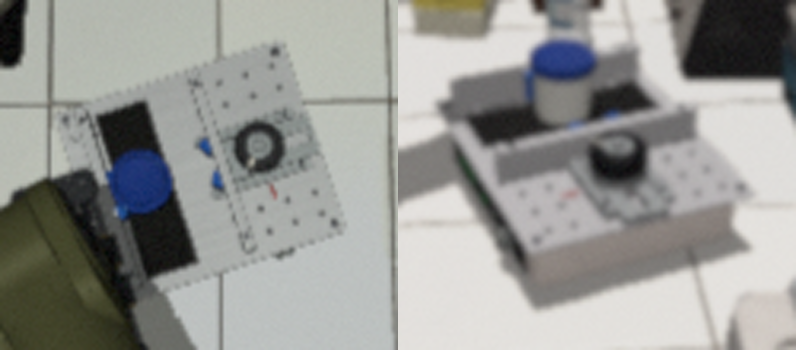

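The bar is back beside the nut, the cup stands in place at (140,182), the nut's line is still at lower left, and the arm is clear.

```bash
python3 -c "
from bench import *
print(close_job())"
```

```text
the job is handed in; nothing more can be done
None
```

I handed the job in with the nut undone about 1.88 turns, the clamp bar pushed back against its stop, the cup standing in place and the arm clear; the judge gave no verdict back.

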